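# Sleeve the test port and hold its sprung yoke shut

### The job

Pick up the flanged metal sleeve and push it, flange down, over the upright brass spigot of the test-port fixture, keeping it in the gripper until its flange sits flat on the base; then let it go. Next push the fixture's sprung carriage (the block with the upright paddle) towards the sleeve, past the click of the ratchet pawl and on to the end of its travel, so that its yoke closes over the flange, and finish while still holding it pressed there: the program ends with the robot pushing, not letting go. Leave the other things on the bench where they are.

Things in the scene. Friction and masses are not known exactly. Their poses are not given: they have to be found in the camera images.
- fixture: test-port fixture fixed to the bench: aluminium base plate 20 mm thick, along its x from 80 mm behind to 110 mm ahead of the origin, 120 mm along y. Origin on the table, midway across the width; x points from the push paddle to the spigot (away from the robot, up to 0.35 rad askew), z up. Carries the spigot, the sprung carriage and, on its +y side, the pawl
- port (a point): foot of the upright brass spigot, on the upper face of the base (20 mm above the table), 70 mm ahead of the fixture's origin; axes as the fixture's. The spigot is 19 mm in diameter and 38 mm tall, its upper 8 mm tapering to 10 mm
- sleeve: loose aluminium sleeve, 120 g (may vary), standing upright on its flange: tube 60 mm tall, 30 mm outside, straight through bore of 22 mm; flange at the foot 50 mm in diameter and 6 mm thick. Origin at the centre of its underside, z up along the bore. Grip the tube above the flange; about 40 mm above the foot suits. It stands left or right of the fixture
- carriage: sprung carriage, sliding along the fixture's x. Origin on the centre line, on the base's upper face, at the fixture's origin when at rest; axes as the fixture's. Dark block 40 x 50 mm, top 48 mm above the table, with an upright paddle at its rear, 8 mm thick, 44 wide, up to 80 mm above the table. The paddle's flat rear face, 40 mm behind this origin, is the one to push
- push_face (a point): a good point to push: on the paddle's rear face, on its centre line, 68 mm above the table; moves with it
- travel (a joint): travel of the sprung carriage, m: 0 back (at rest), growing along the fixture's +x, 0.036 at its end stop. The spring resists with 4 N at 0, 10.5 N at the stop; the pawl adds several N before its click at about 0.024. Let go after the click, the carriage springs back onto the pawl and stays near 0.024: not held
- yoke (a point): middle of the gap between the two flat yoke tines at the front of the carriage, at their tips; moves with it. The tines are 40 mm apart and lie 29 to 34 mm above the table: they pass over the flange of a sleeve that is fully down (flange top at 26 mm) and jam on one that is not
- pawl (a joint): swing of the sprung ratchet pawl (a 50 mm steel arm on a post on the fixture's +y side, 35 to 50 mm above the table) in rad: 0 at rest, about 0.1 to 0.2 when the carriage's tooth lifts it outwards; it drops back to 0 with the click. Leave it alone
- collar: bystander: plain short metal ring without flange, 52 mm outside, 36 mm bore, 30 mm tall, on the other side of the fixture from the sleeve. Origin at the centre of its underside
- mouse: bystander: black computer mouse, 100 x 58 x 32 mm. Origin at the centre of its underside
- foam_block: bystander: pale green foam block 100 x 150 x 50 mm with a brown board on top. Origin at the centre of its underside
- screwdriver: bystander: screwdriver lying on the bench; axes: handle to -x. Origin below its middle
- wrench: bystander: flat wrench lying on the bench; axes: handle to -x. Origin below its middle
- load_plug: bystander: upright solid brass plug, 26 mm in diameter, 35 mm tall. Origin at the centre of its underside

How it is judged:
On the way, in this order (a step that is already met when the one before it is completed fails the run):
1. the sleeve is down over the spigot, its flange on the base, while still in the gripper, the carriage not yet pushed (horizontal distance between sleeve and port below 0.004 m and z of sleeve in the frame of port below 0.004 m and angle between sleeve's own z axis and vertical below 0.08 rad and contact force between the fingers and sleeve above 1 N and value of joint travel below 0.012 m), for 0.1 s.
2. the carriage has been pushed past the click of the pawl (value of joint travel above 0.027 m and value of joint pawl below 0.04 rad and contact force between any of the fingers, the arm and carriage above 4 N), for 0.1 s.
At the end, for the whole second after the job is handed in: Sleeve over the spigot: within 4 mm of its axis and of the base, upright, untouched. Carriage held over 30 mm forward (stop at 36 mm), pawl dropped back (under 0.04 rad), robot pressing the carriage with over 4 N, all through the last second (horizontal distance between sleeve and port below 0.004 m and z of sleeve in the frame of port below 0.004 m and angle between sleeve's own z axis and vertical below 0.08 rad and contact force between each of the arm, the fingers and sleeve below 0.1 N and value of joint travel above 0.03 m and value of joint pawl below 0.04 rad and contact force between any of the fingers, the arm and carriage above 4 N); the arm keeps its last pose, push and grip.
It fails at once if one of the other things on the bench is moved more than 30 mm (distance of any of collar, mouse, foam_block, screwdriver, wrench, load_plug from where it was at the start of the episode above 0.03 m).
It also fails if it takes over 54 s, if anything falls off the work surface, if the arm or the gripper's body presses on something with over 40 N, if the wrist force passes 120 N, or if a joint passes its speed limit or range.

### The arm

A 7-joint arm with a two-finger parallel gripper is mounted at the origin on the work surface. World frame = base frame: x ahead of the robot, y to its left, z up, the work surface at z = 0. Lengths are in m, angles in rad, forces in N, time in s.
With the tool pointing down it reaches from about 0.4 to 0.85 m from the base axis. Payload 10.4 kg.
Tool frame: the origin (TCP) lies at the very end of the fingers, on their centre line; the grasp point (between the pads) lies 19 mm behind it (grip_depth is the y of the grasp point in the tool frame, in m); y points along the fingers, z is the direction in which the jaws open and shut, and the axes are right-handed (so a half turn about y gives the same grasp; the last joint's range is limited). The gripper opens to 87 mm and grips with 3 to 60 N. Pads are 19 mm wide; open, the fingers measure 117 mm over their backs; the gripper's body (75 mm by 190 mm) begins 51 mm behind the grasp point.
Start: joints at [1.243, 0.332, -0.065, 1.46, 0.022, 1.35, -0.088], TCP at [0.188, -0.596, 0.198] pointing down, gripper open.
Joint ranges: [-2.6, 2.6], [-0.5, 2.12], [-1.47, 1.34], [0.16, 2.42], [-1.27, 4.41], [0.06, 2.06], [-2.6, 2.6]. Speed limits (rad/s): [2.22, 2.22, 2.79, 2.79, 3.14, 3.14, 3.14].

### API

Orientations are given as a unit quaternion [w, x, y, z].
In Python, from bench import get_state, snapshot, calibration, hand_in, spot_in, mark_of, grip_depth gives the robot as it stands.
- The arm moves only by the tool step_arm, never from a script. Its argument "steps" is a list of rows, each a list of 3 entries, a list of its own where there are three numbers: the finger opening in m, from 0 to 0.087, then the shift along the tool's x, y, z in m, then the turn, a rotation vector about the tool's x, y, z in rad. In form: [[claw, [x, y, z], [rx, ry, rz]], ...]. A call has 1 to 12 rows; each row is the pose to reach, as a shift and turn from the pose commanded when the call began, along the tool's axes at that moment; what a row does not reach only later rows make up. A row lasts 1/8 s, in which the tool goes at most 62.5 mm and 10.7 degrees, less where a joint would pass 70% of its speed; a pose out of reach is approached as far as the arm can. A call with a gripper value outside its range is refused whole. The fingers move at their own pace and stop on an object; "newtons" is the grip in N (left out, the last holds). Time passes only in rows, so rows that repeat a pose let the fingers close. It gives the time, the measured TCP pose, the force and the opening at its end, in the units of the state.
- get_state(): the state, without advancing time (a new reading comes with each control period).
- snapshot(name): name is "scene" or "top" or "wrist"; returns (picture, depth): 400x640x3 uint8, red, green, blue; 400x640 float32, m along the optical axis (not along the pixel's ray), 0 where there is no reading.
- calibration(name): a dict with "intrinsics" (3x3 intrinsics, pixels), "distortion" ([k1, k2, p1, p2, k3] as OpenCV has them; the pictures are not rectified), "R" (3x3) and "t" (3): a world point X has camera coordinates R X + t. Camera axes: x right, y down, z forward; pixel columns grow to the right and rows downward; lengths in m; the calibration is good to about 2 mm. A picture is of the moment at which its call begins: read the wrist's pose just before it. calibration takes no time and is no camera call; for the wrist camera it gives the pose at the moment of the call.
- hand_in(): hands the job in, once; it reports no verdict.
Trained networks look in the newest picture that a camera, given by its name, has taken for a name from the list of things; names that differ only in an ending like _2 or _b are one class to them, and where a whole thing is asked for, a point or a joint stands for the part that bears it (a point fixed in the world has none). Each returns a list of dicts, best first, with "score" (0 to 1); they miss things now and then, are a little off and sometimes report something else, mostly with a low value. They report only what shows in the picture. A call takes as long as a camera call.
- spot_in(thing, camera): "centre" ([column, row] in pixels, amid what is visible of it).
- mark_of(thing, camera): "centre" ([column, row] in pixels: a listed point, or the origin of a listed thing).
The state is a dict: "clock": time; "qpos": joint angles; "qd": joint speeds; "joint_efforts": joint torques, N m; "eef_pos": TCP position; "orientation": TCP orientation; "ft_force": force on the tool from outside, world axes, zero at the start; "moment": the same for the moment, N m; "finger_gap": opening from 0.0 (shut) to 1.0 (fully open).
Only numpy, scipy, OpenCV 4.12 (cv2) and the standard library are available. Lean on these libraries where they do the work, as an engineer would, in place of code of your own. Each camera call takes 0.05 s, during which the arm holds its last target. There are 200 camera calls.

## Working session

There is one attempt and no reset: what is moved stays moved. The work goes in short steps, Python scripts to look and compute and a tool call to move; the robot and the scene stay as the last step left them, time stands still between calls to the robot, and variables do not carry over. Pictures are saved under pics/ and viewed, about 8 in all and at most 12, crops included, and the job is handed in when it is done.

Besides the shell and the picture viewer there is one more tool, called after "Call:" as name([rows], argument=value, ...), one row to a line, values as JSON. step_arm: Moves the arm, as the interface text tells. Its arguments: {"type":"object","properties":{"steps":{"type":"array"},"newtons":{"type":"number"}},"required":["steps"]}

```bash
ls; mkdir -p pics
cat > h.py <<'E'
import numpy as np, cv2
from bench import *
from scipy.spatial.transform import Rotation as Ro
def ray(cam,px,c=None):
    c=c or calibration(cam); K=np.array(c["intrinsics"]);D=np.array(c["distortion"])
    u=cv2.undistortPoints(np.array([[px]],float),K,D)[0,0]
    R=np.array(c["R"]);t=np.array(c["t"]); return -R.T@t, R.T@np.array([u[0],u[1],1])
def atz(cam,px,z,c=None):
    o,d=ray(cam,px,c); return o+d*(z-o[2])/d[2]
def atdepth(cam,px,depth,c=None):
    o,d=ray(cam,px,c); r=int(round(px[1]));q=int(round(px[0])); return o+d*depth[r,q]
def proj(cam,X,c=None):
    c=c or calibration(cam)
    return cv2.projectPoints(np.array(X,float).reshape(-1,3),cv2.Rodrigues(np.array(c["R"]))[0],np.array(c["t"]),np.array(c["intrinsics"]),np.array(c["distortion"]))[0].reshape(-1,2)
def Rt(): 
    s=get_state(); w,x,y,z=s["orientation"]; return Ro.from_quat([x,y,z,w]).as_matrix(),np.array(s["eef_pos"])
def save(n,im): cv2.imwrite("pics/"+n,cv2.cvtColor(im,cv2.COLOR_RGB2BGR))
E
python3 - <<'E'
from h import *
np.set_printoptions(precision=4,suppress=True)
s=get_state();print(s["clock"],s["eef_pos"],s["orientation"],s["ft_force"],grip_depth);print(Rt()[0])
for cam in ["top","scene"]:
    im,d=snapshot(cam);save(cam+"0.png",im);np.save(cam+"0.npy",d)
    for n,z in [("fixture",0),("port",.02),("sleeve",0),("carriage",.02),("push_face",.068),("yoke",.0315),("collar",0),("mouse",0),("foam_block",0),("load_plug",0),("screwdriver",0),("wrench",0)]:
        for r in mark_of(n,cam)[:2]: print(cam,n,round(r["score"],2),np.round(r["centre"],1),atz(cam,r["centre"],z))
E
```

```text
pics
0.0 [ 0.1875 -0.5958  0.1977] [ 0.1073 -0.1074  0.6994 -0.6984] [-0.3487 -0.5666 -0.574 ] -0.0187
[[-0.9539 -0.0004  0.3001]
 [-0.3001  0.0013 -0.9539]
 [ 0.     -1.     -0.0013]]
top fixture 0.96 [296.6 193.7] [0.5397 0.0679 0.    ]
top port 0.92 [304.2 173.4] [0.5993 0.0453 0.02  ]
top port 0.19 [297.6 192.1] [0.542  0.0638 0.02  ]
top sleeve 0.5 [410.9 196.3] [ 0.5378 -0.2819  0.    ]
top carriage 0.6 [301. 193.] [0.5394 0.0536 0.02  ]
top push_face 0.71 [292.  204.2] [0.5002 0.0765 0.068 ]
top yoke 0.87 [301.6 181.7] [0.5719 0.052  0.0315]
top collar 0.58 [221.2 212.9] [0.4768 0.2959 0.    ]
top mouse 0.65 [202.6 163.5] [0.6289 0.3617 0.    ]
top foam_block 0.86 [440.6 145.3] [ 0.7002 -0.378   0.    ]
top load_plug 0.41 [232.9 141.3] [0.7008 0.2706 0.    ]
top screwdriver 0.81 [225.6 246.9] [0.3745 0.2779 0.    ]
top wrench 0.64 [414.3 255.5] [ 0.3583 -0.2904  0.    ]
scene fixture 0.87 [329.7 239.8] [0.5434 0.0772 0.    ]
scene port 0.88 [307.9 240.1] [0.5979 0.0564 0.02  ]
scene sleeve 0.52 [261.4 152.7] [ 0.537  -0.2941  0.    ]
scene carriage 0.55 [331.6 229.6] [0.5291 0.0642 0.02  ]
scene push_face 0.7 [345.  218.6] [0.5017 0.0804 0.068 ]
scene yoke 0.67 [316. 229.] [0.5661 0.0461 0.0315]
scene collar 0.81 [401.7 287.1] [0.4759 0.2835 0.    ]
scene mouse 0.71 [321.4 334.8] [0.7027 0.2696 0.    ]
scene mouse 0.59 [371.  353.4] [0.636  0.3638 0.    ]
scene foam_block 0.89 [203.9 154.9] [ 0.6867 -0.3821  0.    ]
scene foam_block 0.33 [401.5 293.3] [0.487  0.2953 0.    ]
scene load_plug 0.72 [322.  335.6] [0.7026 0.2718 0.    ]
scene screwdriver 0.85 [433.6 265.7] [0.3705 0.2845 0.    ]
scene wrench 0.55 [310. 127.] [ 0.3494 -0.3071  0.    ]
scene wrench 0.21 [265.2 154. ] [ 0.5301 -0.283   0.    ]
```

Run:
```python
import cv2,numpy as np
a=cv2.imread("pics/top0.png")[100:280,170:470]
cv2.imwrite("pics/top0c.png",cv2.resize(a,None,fx=2.6,fy=2.6,interpolation=cv2.INTER_CUBIC))
```

```text
(no output)
```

View pics/top0c.png

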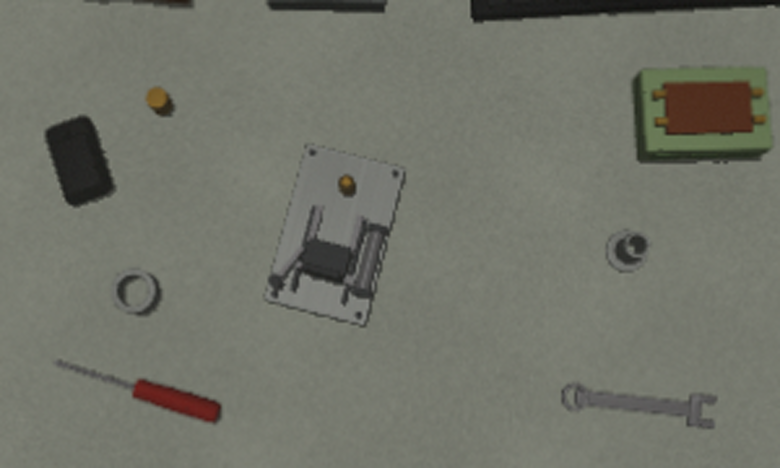

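View pics/scene0.png

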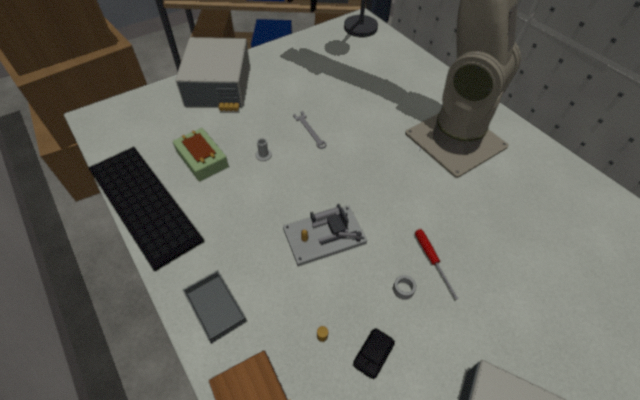

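The top view shows the fixture at about (300,190), spigot forward, with its yaw near -0.28. The sleeve is at about (411,196), clear of the foam block, wrench and other items. The scene view agrees. I'll move above the sleeve and turn the jaws to the fixture's y direction.

Call:
step_arm([
  [0.087,[-0.054,0,-0.024],[0,0.07,0]],
  [0.087,[-0.107,0,-0.048],[0,0.14,0]],
  [0.087,[-0.16,0,-0.072],[0,0.21,0]],
  [0.087,[-0.214,0,-0.097],[0,0.28,0]],
  [0.087,[-0.267,0,-0.121],[0,0.35,0]],
  [0.087,[-0.32,0,-0.145],[0,0.42,0]],
  [0.087,[-0.374,0,-0.17],[0,0.5,0]],
  [0.087,[-0.427,0,-0.194],[0,0.57,0]],
  [0.087,[-0.427,0,-0.194],[0,0.57,0]],
  [0.087,[-0.427,0,-0.194],[0,0.57,0]],
  [0.087,[-0.427,0,-0.194],[0,0.57,0]],
], newtons=25)

```text
clock: 2.68
eef_pos: [0.5358, -0.2845, 0.1985]
orientation: [0.094, -0.094, -0.701, 0.701]
ft_force: [-0.2, 0.1, 0.6]
finger_gap: 1.005
```

Run:
```python
from h import *
np.set_printoptions(precision=4,suppress=True)
s=get_state();R,p=Rt();print(s["clock"],p,s["qpos"],s["ft_force"]);print(R)
c=calibration("wrist");im,d=snapshot("wrist");save("w1.png",im);np.save("w1.npy",d)
print("cam",-np.array(c["R"]).T@np.array(c["t"]),np.array(c["R"])[2])
for n in ["sleeve"]:
    for r in mark_of(n,"wrist")[:3]: print(n,r,atz("wrist",r["centre"],0,c))
    for r in spot_in(n,"wrist")[:3]: print(n,r,atz("wrist",r["centre"],0.03,c))
# cloud of sleeve via depth
v,u=np.mgrid[0:400:2,0:640:2]; px=np.c_[u.ravel(),v.ravel()].astype(float)
K=np.array(c["intrinsics"]);D=np.array(c["distortion"]);n=cv2.undistortPoints(px[:,None],K,D)[:,0]
z=d[::2,::2].ravel();X=(np.c_[n*z[:,None],z]-np.array(c["t"]))@np.array(c["R"])
X=X[z>0]
near=np.hypot(X[:,0]-.537,X[:,1]+.283)<.06
for lo,hi in [(-.01,.003),(.003,.01),(.01,.053),(.053,.065)]:
    m=near&(X[:,2]>lo)&(X[:,2]<hi)
    if m.any(): print(lo,hi,m.sum(),X[m].min(0),X[m].max(0),X[m].mean(0))
```

```text
2.675 [ 0.5358 -0.2845  0.1985] [ 0.6358  0.3064 -0.2782  1.5016  0.0858  1.3455 -1.4874] [-0.2006  0.0834  0.6481]
[[-0.9645 -0.0002 -0.2641]
 [ 0.2641 -0.0007 -0.9645]
 [ 0.     -1.      0.0007]]
cam [ 0.607  -0.3034  0.3849] [-0.2617  0.0718 -0.9625]
sleeve {'centre': [317.7, 169.0], 'score': 0.9} [ 0.5358 -0.2757  0.    ]
sleeve {'centre': [321.8, 169.4], 'score': 0.84} [ 0.5396 -0.2825  0.03  ]
-0.01 0.003 1363 [ 0.4774 -0.3429 -0.0027] [ 0.5966 -0.2236  0.0026] [ 0.5396 -0.2849 -0.    ]
0.003 0.01 133 [ 0.5149 -0.3023  0.0034] [ 0.5614 -0.254   0.01  ] [ 0.5444 -0.2812  0.0059]
0.01 0.053 73 [ 0.5254 -0.2927  0.0103] [ 0.5516 -0.2661  0.0522] [ 0.5378 -0.2782  0.0328]
0.053 0.065 74 [ 0.5223 -0.2926  0.0531] [ 0.5511 -0.2638  0.0613] [ 0.5369 -0.2783  0.059 ]
```

View pics/w1.png

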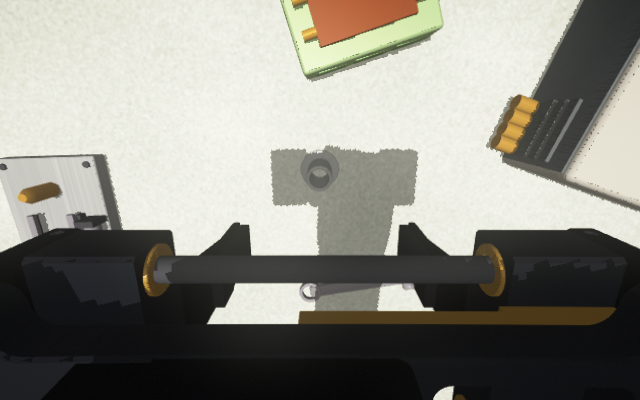

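The wrist image shows the sleeve at about (320,170), on open bench. The depth cloud puts the tube's axis at (0.537, -0.278) with its top at 60 mm, which matches the given size. I'll descend and grip.

Call:
step_arm([
  [0.087,[0.0006,0.045,-0.0066],[0,0,0]],
  [0.087,[0.0006,0.095,-0.0066],[0,0,0]],
  [0.087,[0.0006,0.14,-0.0066],[0,0,0]],
  [0.087,[0.0006,0.165,-0.0066],[0,0,0]],
  [0.087,[0.0006,0.177,-0.0066],[0,0,0]],
  [0.087,[0.0006,0.177,-0.0066],[0,0,0]],
  [0.02,[0.0006,0.177,-0.0066],[0,0,0]],
  [0.02,[0.0006,0.177,-0.0066],[0,0,0]],
  [0.02,[0.0006,0.177,-0.0066],[0,0,0]],
  [0.02,[0.0006,0.177,-0.0066],[0,0,0]],
  [0.02,[0.0006,0.177,-0.0066],[0,0,0]],
  [0.02,[0.0006,0.177,-0.0066],[0,0,0]],
], newtons=25)

```text
clock: 4.32
eef_pos: [0.5378, -0.2765, 0.0215]
orientation: [0.093, -0.093, -0.701, 0.701]
ft_force: [-1.0, -1.4, 0.5]
finger_gap: 0.4
```

Call:
step_arm([
  [0.02,[0,0,0],[0,0,0]],
  [0.02,[0,0,0],[0,0,0]],
  [0.02,[0,-0.03,0],[0,0,0]],
  [0.02,[0,-0.08,0],[0,0,0]],
  [0.02,[0,-0.13,0],[0,0,0]],
  [0.02,[0,-0.18,0],[0,0,0]],
  [0.02,[0,-0.18,0],[0,0,0]],
  [0.02,[0,-0.18,0],[0,0,0]],
])

```text
clock: 5.32
eef_pos: [0.5374, -0.2762, 0.2005]
orientation: [-0.094, 0.093, 0.701, -0.701]
ft_force: [0.7, -0.1, -2.1]
finger_gap: 0.339
```

Call:
step_arm([
  [0.02,[0.015,0,-0.045],[0,0,0]],
  [0.02,[0.032,0,-0.1],[0,0,0]],
  [0.02,[0.05,0,-0.155],[0,0,0]],
  [0.02,[0.068,0,-0.21],[0,0,0]],
  [0.02,[0.085,0,-0.26],[0,0,0]],
  [0.02,[0.098,0,-0.3],[0,0,0]],
  [0.02,[0.105,0,-0.32],[0,0,0]],
  [0.02,[0.105,0,-0.32],[0,0,0]],
  [0.02,[0.105,0,-0.32],[0,0,0]],
  [0.02,[0.105,0,-0.32],[0,0,0]],
])

```text
clock: 6.58
eef_pos: [0.5203, 0.0585, 0.2009]
orientation: [0.094, -0.094, -0.701, 0.701]
ft_force: [-0.7, -0.3, -1.0]
finger_gap: 0.338
```

Run:
```python
from h import *
np.set_printoptions(precision=4,suppress=True)
s=get_state();R,p=Rt();print(s["clock"],p,s["qpos"],s["ft_force"],s["finger_gap"]);print(R)
c=calibration("wrist");im,d=snapshot("wrist");save("w2.png",im);np.save("w2.npy",d)
for n,zz in [("port",.02),("fixture",0),("push_face",.068),("yoke",.0315),("sleeve",.18)]:
    for r in mark_of(n,"wrist")[:2]: print(n,r,atz("wrist",r["centre"],zz,c))
v,u=np.mgrid[0:400,0:640]; px=np.c_[u.ravel(),v.ravel()].astype(float)
K=np.array(c["intrinsics"]);D=np.array(c["distortion"]);n=cv2.undistortPoints(px[:,None],K,D)[:,0]
z=d.ravel();X=(np.c_[n*z[:,None],z]-np.array(c["t"]))@np.array(c["R"])
X=X[z>0]; np.save("X2.npy",X)
near=np.hypot(X[:,0]-.6,X[:,1]-.05)<.035
for lo,hi in [(.01,.024),(.026,.048),(.048,.055),(.055,.065)]:
    m=near&(X[:,2]>lo)&(X[:,2]<hi)
    if m.any(): print(lo,hi,m.sum(),X[m].min(0),X[m].max(0),X[m].mean(0))
# plate edges fit
m=(X[:,2]>.014)&(X[:,2]<.024)&(np.hypot(X[:,0]-.55,X[:,1]-.06)<.18)
P=X[m][:,:2].astype(np.float32);print(m.sum(),cv2.minAreaRect(P))
# sleeve in hand
m=(np.hypot(X[:,0]-p[0],X[:,1]-p[1])<.035)&(X[:,2]>.15)&(X[:,2]<.3)
print("hand",m.sum(),X[m].min(0) if m.any() else 0,X[m].max(0) if m.any() else 0)
```

```text
6.575 [0.5203 0.0585 0.2009] [ 0.2775  0.145  -0.52    1.7002  0.0744  1.3169 -2.0947] [-0.7476 -0.2631 -0.9672] 0.3383487366772289
[[-0.9645 -0.0008 -0.264 ]
 [ 0.264  -0.0003 -0.9645]
 [ 0.0007 -1.      0.0005]]
port {'centre': [311.2, 100.8], 'score': 0.6} [0.6038 0.0514 0.02  ]
fixture {'centre': [318.1, 158.2], 'score': 0.72} [0.5334 0.0631 0.    ]
sleeve {'centre': [172.8, 239.0], 'score': 0.68} [0.5305 0.1737 0.18  ]
0.01 0.024 2659 [0.565  0.0153 0.0173] [0.6347 0.0848 0.0226] [0.6005 0.0497 0.02  ]
0.026 0.048 6 [0.5681 0.0361 0.0317] [0.5991 0.0766 0.0468] [0.5843 0.0473 0.0372]
0.048 0.055 121 [0.5941 0.0408 0.048 ] [0.612 0.059 0.055] [0.6029 0.0498 0.0522]
0.055 0.065 124 [0.5967 0.0431 0.055 ] [0.6095 0.0565 0.0598] [0.6029 0.0498 0.0575]
9362 ((0.5498724579811096, 0.06295761466026306), (0.11983947455883026, 0.1892516016960144), 76.80390930175781)
hand 6766 [0.5051 0.0307 0.1819] [0.544  0.0821 0.3   ]
```

View pics/w2.png

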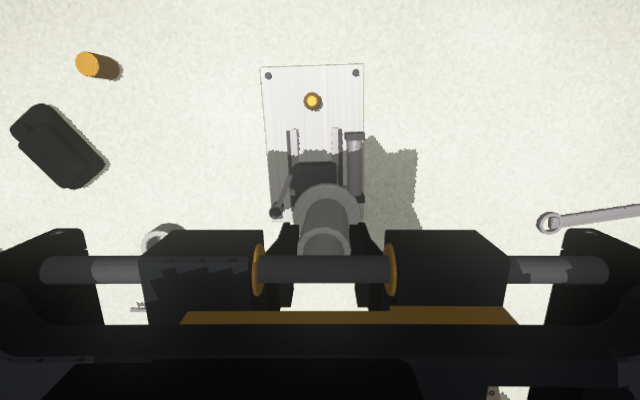

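The wrist image shows the spigot at (311,101), unobstructed, and the sleeve upright in the jaws. The plate fit gives 120x189 mm at yaw -0.23, so the port is at (0.603, 0.050), matching the spigot cloud. Next I'll measure where the sleeve sits in the hand.

Run:
```python
from h import *
from scipy.optimize import least_squares
np.set_printoptions(precision=4,suppress=True)
X=np.load("X2.npy");R,p=Rt()
L=(X-p)@R  # tool frame
for lo,hi in [(-.012,.012),(.0135,.0165),(.016,.024)]:
    m=(np.hypot(L[:,0],L[:,2])<.035)&(L[:,1]>lo)&(L[:,1]<hi);Q=L[m]
    print(lo,hi,m.sum(),Q.min(0),Q.max(0))
    if lo<0:
        for a in np.arange(-.012,.012,.006):
            q=Q[(Q[:,1]>a)&(Q[:,1]<a+.006)&(abs(Q[:,2])<.0155)]
            r=least_squares(lambda s:np.hypot(q[:,0]-s[0],q[:,2]-s[1])-.015,[0,0],loss="soft_l1",f_scale=.0005);print(a,len(q),r.x,abs(r.fun).mean())
    else:
        q=Q; print(cv2.minEnclosingCircle(q[:,[0,2]].astype(np.float32)))
```

```text
-0.012 0.012 778 [-0.0144 -0.012  -0.0126] [0.0121 0.012  0.0166]
-0.012 246 [-0.0024 -0.001 ] 0.002055388377410911
-0.006 206 [-0.0023 -0.0008] 0.0020216643699503107
0.0 180 [0.0001 0.0022] 0.001955256974954352
0.006000000000000002 135 [0.0007 0.0021] 0.001380694568147026
0.0135 0.0165 1256 [-0.0243  0.0135 -0.0216] [0.0147 0.0165 0.0265]
((0.00020943285198882222, 0.0023594556841999292), 0.024677136912941933)
0.016 0.024 340 [-0.0241  0.016  -0.0225] [0.0136 0.0196 0.0264]
((-0.001181560568511486, 0.002059855032712221), 0.024712862446904182)
```

Call:
step_arm([
  [0.02,[-0.03,0,-0.006],[0,-0.01,0]],
  [0.02,[-0.06,0,-0.012],[0,-0.02,0]],
  [0.02,[-0.0824,0,-0.0158],[0,-0.037,0]],
  [0.02,[-0.0824,0.04,-0.0158],[0,-0.037,0]],
  [0.02,[-0.0824,0.08,-0.0158],[0,-0.037,0]],
  [0.02,[-0.0824,0.1,-0.0158],[0,-0.037,0]],
  [0.02,[-0.0824,0.1,-0.0158],[0,-0.037,0]],
  [0.02,[-0.0824,0.1,-0.0158],[0,-0.037,0]],
  [0.02,[-0.0824,0.1,-0.0158],[0,-0.037,0]],
])

```text
clock: 8.0
eef_pos: [0.605, 0.0537, 0.1031]
orientation: [-0.08, 0.081, 0.703, -0.702]
ft_force: [-0.4, 0.2, -1.2]
finger_gap: 0.338
```

Run:
```python
from h import *
np.set_printoptions(precision=4,suppress=True)
s=get_state();R,p=Rt();print(s["clock"],p,s["ft_force"],s["finger_gap"]);print(R)
c=calibration("wrist");im,d=snapshot("wrist")
v,u=np.mgrid[0:400,0:640]; px=np.c_[u.ravel(),v.ravel()].astype(float)
K=np.array(c["intrinsics"]);D=np.array(c["distortion"]);n=cv2.undistortPoints(px[:,None],K,D)[:,0]
z=d.ravel();X=(np.c_[n*z[:,None],z]-np.array(c["t"]))@np.array(c["R"]);X=X[z>0]
L=(X-p)@R
m=(np.hypot(L[:,0],L[:,2])<.035)&(L[:,1]>.0135)&(L[:,1]<.0165);print("flange tool",m.sum(),cv2.minEnclosingCircle(L[m][:,[0,2]].astype(np.float32)))
m=(X[:,2]>.014)&(X[:,2]<.024)&(np.hypot(X[:,0]-.55,X[:,1]-.06)<.18)
r=cv2.minAreaRect(X[m][:,:2].astype(np.float32));print(r)
m=(np.hypot(L[:,0],L[:,2])<.02)&(X[:,2]>.03)&(X[:,2]<.0595);print("spigot pts",m.sum(),L[m].min(0) if m.any() else 0, L[m].max(0) if m.any() else 0)
save("w3.png",im)
im,d=snapshot("scene");q=proj("scene",p)[0].astype(int);cr=im[q[1]-40:q[1]+40,q[0]-50:q[0]+50]
save("s3.png",np.vstack([cv2.resize(im[100:300,160:480],(640,400)),]))
```

```text
8.0 [0.605  0.0537 0.1031] [-0.4177  0.2226 -1.1505] 0.33834199458408165
[[-0.9741  0.0025 -0.2263]
 [ 0.2263  0.0001 -0.9741]
 [-0.0025 -1.     -0.0006]]
flange tool 1230 ((0.0006680877995677292, 0.001282995450310409), 0.024861415848135948)
((0.5598529577255249, 0.06041847914457321), (0.1202664002776146, 0.16921451687812805), 76.52191162109375)
spigot pts 0 0 0
```

View pics/w3.png

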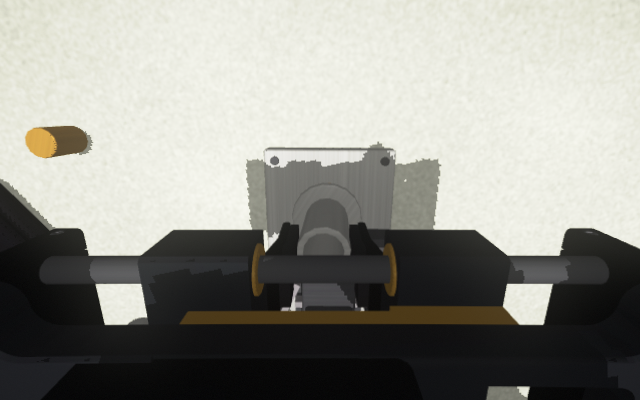

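Both views put the port at (0.603, 0.050), and the flange is about 2 mm off in y. The picture shows the sleeve centred across the plate. I'll correct, then descend in stages.

Call:
step_arm([
  [0.02,[0.0003,0.0,0.002],[0,0,0]],
  [0.02,[0.0003,0.01,0.002],[0,0,0]],
  [0.02,[0.0003,0.02,0.002],[0,0,0]],
  [0.02,[0.0003,0.03,0.002],[0,0,0]],
  [0.02,[0.0003,0.034,0.002],[0,0,0]],
  [0.02,[0.0003,0.034,0.002],[0,0,0]],
  [0.02,[0.0003,0.034,0.002],[0,0,0]],
])

```text
clock: 8.98
eef_pos: [0.6035, 0.0517, 0.0678]
orientation: [-0.08, 0.081, 0.703, -0.702]
ft_force: [-0.2, -0.3, -1.2]
finger_gap: 0.339
```

Call:
step_arm([
  [0.02,[0,0.006,0],[0,0,0]],
  [0.02,[0,0.012,0],[0,0,0]],
  [0.02,[0,0.018,0],[0,0,0]],
  [0.02,[0,0.023,0],[0,0,0]],
  [0.02,[0,0.023,0],[0,0,0]],
  [0.02,[0,0.023,0],[0,0,0]],
])

```text
clock: 9.72
eef_pos: [0.6034, 0.0517, 0.0446]
orientation: [-0.08, 0.081, 0.703, -0.703]
ft_force: [0.1, -0.0, -0.2]
finger_gap: 0.338
```

Call:
step_arm([
  [0.02,[0,0.0015,0],[0,0,0]],
  [0.02,[0,0.003,0],[0,0,0]],
  [0.02,[0,0.0045,0],[0,0,0]],
  [0.02,[0,0.0045,0],[0,0,0]],
  [0.02,[0,0.0045,0],[0,0,0]],
  [0.02,[0,0.0045,0],[0,0,0]],
])

```text
clock: 10.48
eef_pos: [0.6041, 0.0512, 0.0413]
orientation: [0.08, -0.081, -0.702, 0.703]
ft_force: [-2.3, -1.4, 8.5]
finger_gap: 0.337
```

Contact of 8.5 N at the expected height, so it looks seated. I'll check the flange height before letting go.

Run:
```python
from h import *
np.set_printoptions(precision=4,suppress=True)
R,p=Rt()
c=calibration("wrist");im,d=snapshot("wrist")
v,u=np.mgrid[0:400,0:640]; px=np.c_[u.ravel(),v.ravel()].astype(float)
K=np.array(c["intrinsics"]);D=np.array(c["distortion"]);n=cv2.undistortPoints(px[:,None],K,D)[:,0]
z=d.ravel();X=(np.c_[n*z[:,None],z]-np.array(c["t"]))@np.array(c["R"]);X=X[z>0]
f=(X-np.array([.603,.05,0]))@np.array([[.974,.2265,0],[-.2265,.974,0],[0,0,1]]).T@np.eye(3)
L=(X-p)@R
fx=-L[:,0];fy=-L[:,2];r=np.hypot(fx,fy)
a=X[(r>.017)&(r<.023)&(X[:,2]<.035)][:,2];b=X[(r>.03)&(r<.045)&(fx>0)&(X[:,2]<.035)][:,2]
print("flange z",np.percentile(a,[10,50,90]),len(a),"base z",np.percentile(b,[10,50,90]),len(b))
im,d=snapshot("scene");q=proj("scene",p)[0].astype(int)
save("s4.png",cv2.resize(im[q[1]-60:q[1]+60,q[0]-70:q[0]+90],None,fx=4,fy=4,interpolation=cv2.INTER_CUBIC))
```

```text
flange z [0.025  0.0265 0.0277] 949 base z [0.0054 0.0198 0.0207] 3583
```

View pics/s4.png

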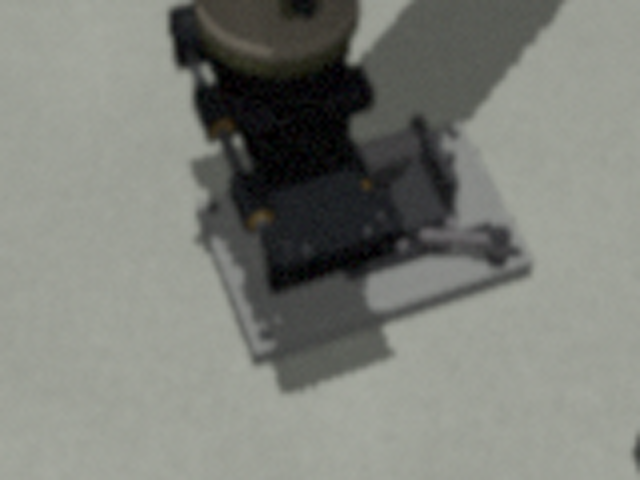

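The flange top reads 26.5 mm against the base at 20 mm, so the sleeve is seated. The scene picture shows the gripper over the spigot end and the pawl clear. I'll release and rise.

Call:
step_arm([
  [0.055,[0,-0.001,0],[0,0,0]],
  [0.055,[0,-0.001,0],[0,0,0]],
  [0.055,[0,-0.001,0],[0,0,0]],
  [0.055,[0,-0.001,0],[0,0,0]],
  [0.055,[0,-0.02,0],[0,0,0]],
  [0.055,[0,-0.06,0],[0,0,0]],
  [0.055,[0,-0.11,0],[0,0,0]],
  [0.055,[0,-0.15,0],[0,0,0]],
  [0.055,[0,-0.15,0],[0,0,0]],
  [0.055,[0,-0.15,0],[0,0,0]],
])

```text
clock: 11.82
eef_pos: [0.6032, 0.0516, 0.1903]
orientation: [0.08, -0.081, -0.702, 0.703]
ft_force: [-0.0, 0.3, -0.5]
finger_gap: 0.634
```

Call:
step_arm([
  [0.0,[0.03,0,0],[0,0,0]],
  [0.0,[0.075,0,0],[0,0,0]],
  [0.0,[0.115,0,0],[0,0,0]],
  [0.0,[0.14,0,0],[0,0,0]],
  [0.0,[0.14,0,0],[0,0,0]],
  [0.0,[0.14,0,0],[0,0,0]],
  [0.0,[0.14,0,0],[0,0,0]],
  [0.0,[0.14,0,0],[0,0,0]],
])

```text
clock: 12.82
eef_pos: [0.4672, 0.0832, 0.1896]
orientation: [-0.081, 0.08, 0.703, -0.702]
ft_force: [0.4, -0.2, -0.4]
finger_gap: 0.007
```

Run:
```python
from h import *
np.set_printoptions(precision=4,suppress=True)
s=get_state();R,p=Rt();print(s["clock"],p,s["ft_force"],s["finger_gap"],s["qpos"]);print(R)
c=calibration("wrist");im,d=snapshot("wrist");save("w5.png",im)
v,u=np.mgrid[0:400,0:640]; px=np.c_[u.ravel(),v.ravel()].astype(float)
K=np.array(c["intrinsics"]);D=np.array(c["distortion"]);n=cv2.undistortPoints(px[:,None],K,D)[:,0]
z=d.ravel();X=(np.c_[n*z[:,None],z]-np.array(c["t"]))@np.array(c["R"]);X=X[z>0]
L=(X-p)@R;L=np.c_[-L[:,0],-L[:,2],X[:,2]]
for nm,m in [("paddle top",(L[:,2]>.073)&(L[:,2]<.085)&(L[:,0]>0)&(L[:,0]<.08)&(abs(L[:,1])<.05)),("sleeve top",(L[:,2]>.074)&(L[:,2]<.086)&(L[:,0]>.1)&(abs(L[:,1])<.04)&(L[:,0]<.18)),("flange",(L[:,2]>.0235)&(L[:,2]<.0285)&(L[:,0]>.1)&(L[:,0]<.18)&(abs(L[:,1])<.035))]:
    print(nm,m.sum(),L[m].min(0) if m.any() else 0,L[m].max(0) if m.any() else 0,np.median(L[m],0) if m.any() else 0)
m=(X[:,2]>.014)&(X[:,2]<.024)&(np.hypot(X[:,0]-.55,X[:,1]-.06)<.18)
print(cv2.minAreaRect(X[m][:,:2].astype(np.float32)))
```

```text
12.825 [0.4672 0.0832 0.1896] [ 0.4219 -0.1801 -0.3754] 0.006595672297191076 [ 0.282   0.0379 -0.5606  1.8293  0.0205  1.2808 -2.0834]
[[-0.974  -0.0006 -0.2265]
 [ 0.2265  0.0003 -0.974 ]
 [ 0.0007 -1.     -0.0002]]
paddle top 370 [ 0.0299 -0.0226  0.0734] [0.0382 0.0203 0.0815] [ 0.0344 -0.0016  0.0793]
sleeve top 501 [ 0.1238 -0.0158  0.074 ] [0.153  0.013  0.0823] [ 0.1392 -0.0014  0.0798]
flange 791 [ 0.1006 -0.0335  0.0236] [0.1559 0.031  0.0285] [ 0.1282 -0.0007  0.0259]
((0.5496973991394043, 0.062773697078228), (0.11996330320835114, 0.19030165672302246), 76.4499282836914)
```

View pics/w5.png

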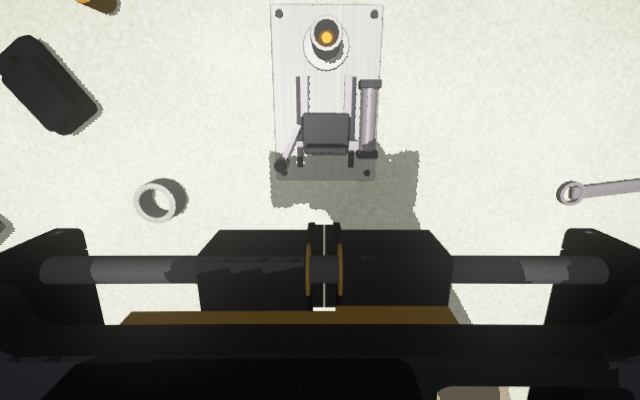

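The sleeve sits over the spigot at (326,40), top at 80 mm. The paddle's rear face is 30 mm ahead of the TCP and centred. I'll go down behind it and approach.

Call:
step_arm([
  [0.0,[0,0.05,0],[0,0,0]],
  [0.0,[0,0.1,0],[0,0,0]],
  [0.0,[0,0.13,0],[0,0,0]],
  [0.0,[0,0.136,0],[0,0,0]],
  [0.0,[0,0.136,0],[0,0,0]],
  [0.0,[-0.007,0.136,0],[0,0,0]],
  [0.0,[-0.014,0.136,0],[0,0,0]],
  [0.0,[-0.019,0.136,0],[0,0,0]],
  [0.0,[-0.024,0.136,0],[0,0,0]],
  [0.0,[-0.024,0.136,0],[0,0,0]],
])

```text
clock: 14.12
eef_pos: [0.4901, 0.078, 0.0538]
orientation: [0.081, -0.08, -0.703, 0.703]
ft_force: [-4.2, 0.6, 3.1]
finger_gap: 0.005
```

Call:
step_arm([
  [0.0,[-0.005,0,0],[0,0,0]],
  [0.0,[-0.01,0,0],[0,0,0]],
  [0.0,[-0.015,0,0],[0,0,0]],
  [0.0,[-0.02,0,0],[0,0,0]],
  [0.0,[-0.025,0,0],[0,0,0]],
  [0.0,[-0.03,0,0],[0,0,0]],
  [0.0,[-0.03,0,0],[0,0,0]],
  [0.0,[-0.03,0,0],[0,0,0]],
])

```text
clock: 15.12
eef_pos: [0.5177, 0.0715, 0.0535]
orientation: [0.081, -0.079, -0.702, 0.703]
ft_force: [-9.4, 1.2, 6.1]
finger_gap: 0.009
```

Call:
step_arm([
  [0.0,[-0.003,0,0],[0,0,0]],
  [0.0,[-0.006,0,0],[0,0,0]],
  [0.0,[-0.008,0,0],[0,0,0]],
  [0.0,[-0.01,0,0],[0,0,0]],
  [0.0,[-0.01,0,0],[0,0,0]],
  [0.0,[-0.01,0,0],[0,0,0]],
])

```text
clock: 15.88
eef_pos: [0.5221, 0.0705, 0.0529]
orientation: [0.084, -0.075, -0.702, 0.703]
ft_force: [-34.5, 4.1, 25.5]
finger_gap: 0.005
```

It has reached the end stop: total travel is about 36 mm and the force has risen sharply. I'll ease the push a little and verify.

Call:
step_arm([
  [0.0,[0.003,0,0],[0,0,0]],
  [0.0,[0.003,0,0],[0,0,0]],
  [0.0,[0.003,0,0],[0,0,0]],
])

```text
clock: 16.25
eef_pos: [0.5218, 0.0705, 0.0532]
orientation: [0.083, -0.077, -0.702, 0.703]
ft_force: [-21.8, 2.7, 16.5]
finger_gap: 0.005
```

Run:
```python
from h import *
np.set_printoptions(precision=4,suppress=True)
s=get_state();R,p=Rt();print(s["clock"],p,s["ft_force"],s["finger_gap"])
c=calibration("wrist");im,d=snapshot("wrist")
v,u=np.mgrid[0:400,0:640]; px=np.c_[u.ravel(),v.ravel()].astype(float)
K=np.array(c["intrinsics"]);D=np.array(c["distortion"]);n=cv2.undistortPoints(px[:,None],K,D)[:,0]
z=d.ravel();X=(np.c_[n*z[:,None],z]-np.array(c["t"]))@np.array(c["R"]);X=X[z>0]
e=np.array([.9728,-.2317]);L=np.c_[(X[:,:2]-[.6032,.0500])@e,(X[:,:2]-[.6032,.0500])@[.2317,.9728],X[:,2]]
for nm,m in [("paddle top",(L[:,2]>.073)&(L[:,2]<.085)&(L[:,0]>-.12)&(L[:,0]<-.05)&(abs(L[:,1])<.05)),("sleeve top",(L[:,2]>.074)&(L[:,2]<.086)&(abs(L[:,0])<.025)&(abs(L[:,1])<.025))]:
    print(nm,m.sum(),L[m].min(0) if m.any() else 0,L[m].max(0) if m.any() else 0)
im2,d=snapshot("scene");q=proj("scene",[.56,.06,.03])[0].astype(int)
b=cv2.resize(im2[q[1]-45:q[1]+45,q[0]-55:q[0]+55],(489,400),interpolation=cv2.INTER_CUBIC)
cc=cv2.resize(im[0:400,170:480],(310,400))
save("f.png",np.hstack([cc,b]))
```

```text
16.25 [0.5218 0.0705 0.0532] [-21.8132   2.6681  16.4956] 0.005497742652915256
paddle top 1281 [-0.0753 -0.0221  0.073 ] [-0.0656  0.0212  0.0849]
sleeve top 1382 [-0.0159 -0.0145  0.0741] [0.0134 0.0149 0.0822]
```

View pics/f.png

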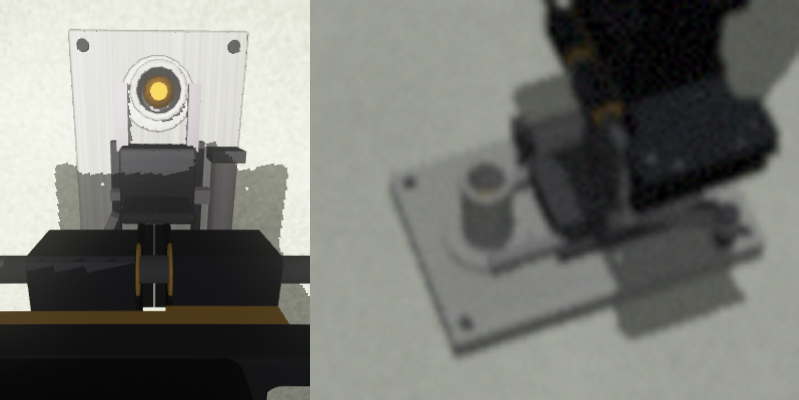

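The final picture shows the tines on both sides of the tube and over the flange, with the spigot centred in the bore. The paddle's rear face is 75 mm behind the port (110 mm at rest), so travel is about 35 mm, with about 22 N still applied. I'm handing in.

```bash
python3 -c "
from bench import *
print(hand_in())"
```

```text
the job is handed in; nothing more can be done
None
```

The sleeve is over the spigot with its flange on the base. The carriage is at its end stop, with the robot still pushing it, and the job was handed in at about 16 s of the 54 s allowed.

- **Sleeve:** I pressed it down in the gripper until it met 8.5 N at the expected height, then let it go. The flange top read 26.5 mm and the base 20 mm. In the last view the sleeve was still upright and about 1 mm from the spigot's axis.
- **Carriage:** I pushed it about 35 mm of its 36 mm travel, measured from the paddle's position in the depth image. The last picture shows the yoke tines on both sides of the tube and over the flange. The wrist still reads about 22 N along the push, plus about 16 N vertical that I did not explain. At the stop the push peaked at 34.5 N, so I eased it by 3 mm before handing in.
- **Not checked directly:** I did not measure the pawl's angle. That it dropped back is inferred from the travel being well past its click at 24 mm. I did not re-measure the other things on the bench, but the arm stayed clear of them.

No check failed. The first top and scene camera estimates of the port were up to about 7 mm off the close wrist view, so I used the wrist view.

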